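Find the ripe persimmon with the swing-arm firmness tester

ROBOT

A 7-joint arm with a two-finger parallel gripper is mounted at the origin on a cart in front of the work surface, level with it; the furniture and walls round the work are solid. World frame = base frame: x ahead of the robot, y to its left, z up, the work surface at z = 0. Lengths are in m, angles in rad, forces in N, time in s.
With the tool pointing down it reaches from about 0.425 to 0.925 m from the base axis. Payload 6.8 kg.
Tool frame: the origin (TCP) lies at the very end of the fingers, on their centre line; the grasp point (between the pads) lies bot.hold_point_z behind it (bot.hold_point_z is the distance from the TCP to the grasp point, in m); x points along the fingers, z is the direction in which the jaws open and shut, and the axes are right-handed (so a half turn about x gives the same grasp; the last joint's range is limited). The gripper opens to 85 mm and grips with 20 to 120 N. Pads are 22 mm wide; open, the fingers measure 114 mm over their backs; the gripper's body (76 mm by 85 mm) begins 54 mm behind the grasp point. The pads swing forward as they close: fully open they stand 13 mm farther back than shut.
Start: joints at [1.124, 0.477, 0.022, 1.555, -0.011, 1.109, -0.083], TCP at [0.224, -0.637, 0.231] pointing down, gripper open.
Joint ranges: [-2.96, 2.96], [-0.34, 2.1], [-1.41, 1.46], [0.24, 2.44], [-1.37, 4.51], [0.17, 1.92], [-2.96, 2.96]. Speed limits (rad/s): [2.39, 2.39, 3.14, 3.14, 3.14, 3.14, 3.14].

INTERFACE

Orientations are given as a unit quaternion [w, x, y, z].
In Python, from station import bot gives the robot as it stands.
- The arm moves only by the tool drive_tool, never from a script. Its arguments are lists of equal length, an entry for each row: "slide": the shift along the world's x, y, z in mm, a list of three; "turn": the turn, a rotation vector about the world's x, y, z in rad, a list of three; "gripper": the opening, from 0 (shut) to 1 (fully open). A call has 1 to 10 rows; each row is the pose to reach, as a shift and turn from the pose measured when the call began; what a row does not reach only later rows make up. A row lasts 1/10 s, in which the tool goes at most 50 mm and 8.59 degrees, less where a joint would pass 70% of its speed; a pose out of reach is approached as far as the arm can. A call with a gripper value outside its range is refused whole. The fingers move at their own pace and stop on an object; "squeeze" is the grip in N (left out, the last holds). Time passes only in rows, so rows that repeat a pose let the fingers close. It gives the time, the measured TCP pose, the force and the opening at its end, in the units of the state.
- bot.get_obs(): the state, without advancing time (a new reading comes with each control period).
- bot.read_camera(name): name is "scene" or "top"; returns a dict with "color" (420x560x3 uint8, red, green, blue), "fovy" (degrees; the focal length in pixels is half the picture's height over the tangent of half this angle, whatever the lens; pixels are square), "cx", "cy" (the principal point, pixels), "R" (3x3) and "t" (3): a world point X has camera coordinates R X + t. Camera axes: x right, y down, z forward; pixel columns grow to the right and rows downward; lengths in m; the calibration is good to about 2 mm. A picture is of the moment at which its call begins. There is no depth.
- bot.hand_in(): hands the job in, once; it reports no verdict.
The state is a dict: "t": time; "q": joint angles; "joint_vel": joint speeds; "joint_torque": joint torques, N m; "eef_pos": TCP position; "tool_rot": TCP orientation; "contact_force": force on the tool from outside, world axes, zero at the start; "torque": the same for the moment, N m; "gripper_width": opening from 0.0 (shut) to 1.0 (fully open).
Only numpy, scipy, OpenCV 4.12 (cv2) and the standard library are available. Lean on these libraries where they do the work, as an engineer would, in place of code of your own. Each camera call takes 0.05 s, during which the arm holds its last target.

TASK

Test the three look-alike persimmons one after the other, left cup first, then middle, then right (as seen from the robot): swing the tester's arm so that its sprung pin stands over the pale spot on top of the fruit, push the plunger right down to its stop for a moment, see how far the pin sinks into the fruit, and let the plunger come up again. Then set the ripest persimmon, the one the pin sinks into deepest, upright in the white tray, and leave the other two in their cups and everything else on the table where it is.

Things in the scene. Friction and masses are not known exactly. Their poses are not given: they have to be found in the camera images.
- tester: Bench fruit-firmness tester, fixed, about 260 x 270 x 190 mm. Origin on the table top; x points from the middle cup to the pivot post (away from the robot), y left. In mm in its frame: the upright post (28 across) is at (80, 0); three white cups lie on a circle of radius 150 round the post: middle (-70, 0), left (-29.8, 102.2), right (-29.8, -102.2).
- dial (a point): Middle of the round white dial (58 mm), hung from the flange's front edge, 42 mm out from the plunger's axis on the side away from the post; it faces the robot and moves with the plunger. The red needle rests to the lower left and turns clockwise 0.30 rad per mm that the pin is pushed back. Green band (4.5 to 7 mm at full stroke): ripe; needle well beyond it: unripe.
- pivot (a point): Point on the vertical axis of the arm's pivot, at the arm's height (z = 116 mm).
- cup_left (a point): Centre of the floor of the left cup (floor 14 mm above the table, its six lugs 18 mm above the table, 68 mm wide outside). A persimmon stands loosely in each cup.
- cup_middle (a point): The same for the middle cup.
- cup_right (a point): The same for the right cup.
- swing (a joint): Angle of the tester's aluminium arm about the post, rad: 0 over the middle cup, -0.75 over the left, +0.75 over the right, stops at -1.25 and +1.25. Light friction (about 1 N at the plunger) holds it where it is left. The arm is 20 mm wide, underside 108 mm above the table; the tube at its end reaches down to 96 mm.
- flange (a point): Centre of the upper face of the plunger's black flange (72 mm across, 6 mm thick), on the plunger's axis at the arm's end, 150 mm from the pivot axis; 162 mm above the table when up. A red knob (30 mm across, 26 mm high) stands on it. Fingers either side of the knob can swing the arm and push the flange down without gripping.
- plunger (a joint): How far the plunger is pushed down, m: 0 up, 0.024 at its stop. It springs back by itself; the push needed is 2.5 N at first and, with a fruit under the pin, 8 to 12 N at the stop.
- pin (a joint): How far the sprung pin (8 mm steel, 500 N/m) is pushed back up into the plunger, m; 0 when free. Its tip stands 10 mm above the fruit when the plunger is up, so at the stop it has sunk in by 14 mm minus this value. At the stop it reads 0.005 to 0.006 on a ripe fruit and 0.009 or more on unripe ones.
- pin_tip (a point): Lower end of the pin, on the plunger's axis; 80 mm above the table when the plunger is up.
- persimmon_1_centre (a point): Centre (28 mm above its foot, 42 mm above the table in its cup) of one of three look-alike persimmons: orange, 62 mm across, 56 mm high, flat foot 44 mm across, pale peeled spot 21 mm across on top where the pin sinks in. 0.17 kg. z points up when upright. Which fruit stands in which cup varies; the ripe one cannot be told by looks.
- persimmon_2_centre (a point): The same for the second persimmon.
- persimmon_3_centre (a point): The same for the third persimmon.
- white_tray: Loose white food tray, 135 mm along its x, 195 mm along its y, rim 24 mm high; origin under its centre on the table. Its floor is flat, 6 mm above the table, 100 x 160 mm. It lies to the left or to the right of the tester.
- tape_dispenser: Bystander: dark desk tape dispenser, 159 x 50 mm, 78 mm high, on the side of the tester where the tray is not. Origin under its centre.
- check_weight: Bystander: steel check weight, 43 mm across, 52 mm high, in front of the tester. Origin under its centre.
- label_roll: Bystander: roll of label paper, 54 mm across, 32 mm high, in front of the tester. Origin under its centre.
- salt_jar: Bystander: spice jar with red cap, 47 mm across, 97 mm high, at the back of the table. Origin under its centre.
- pepper_jar: Bystander: spice jar with red cap and dark label, 45 mm across, 108 mm high, at the back of the table. Origin under its centre.
- sauce_bottle: Bystander: brown squeeze bottle with red nozzle, 53 mm across, 180 mm high, at the back of the table. Origin under its centre.
- timer: Bystander: white kitchen timer standing on its edge, 21 x 68 mm, 66 mm high, at the back of the table. Origin under its centre.
Things that resemble listed ones, but are neither listed nor needed, are in the scene too. What is shaped like the part that bears persimmon_1_centre but turquoise is not meant.

How it is judged:
By the outcome, as a careful person would: the job done as asked, in the order asked, and still so for the second after the job is handed in, with the robot touching nothing.
It also fails if it takes over 72 s, if anything falls off the work surface, if the arm or the gripper's body presses on something with over 40 N, if the wrist force passes 120 N, or if a joint passes its speed limit or range.

## Working session

There is one attempt and no reset: what is moved stays moved. The work goes in short steps, Python scripts to look and compute and a tool call to move; the robot and the scene stay as the last step left them, time stands still between calls to the robot, and variables do not carry over. Pictures are saved under pics/ and viewed, and the job is handed in when it is done.

Besides the shell and the picture viewer there is one more tool, called after "Request:" as name(argument=value, ...) on one line, values as JSON. drive_tool: Moves the arm, as the interface text tells. Its arguments: {"type":"object","properties":{"slide":{"type":"array"},"turn":{"type":"array"},"gripper":{"type":"array"},"squeeze":{"type":"number"}},"required":["slide","turn","gripper"]}

```bash
mkdir -p pics; ls; python3 - <<'E'
from station import bot
import cv2,numpy as np
print(bot.get_obs(), bot.hold_point_z)
for n in("scene","top"):
    c=bot.read_camera(n); cv2.imwrite(f"pics/{n}0.png",c["color"][:,:,::-1]); print(n,c["fovy"],c["cx"],c["cy"],c["R"],c["t"])
E
```

```text
pics
{'t': 0.0, 'q': array([ 1.12389638,  0.47783043,  0.02233445,  1.55645539, -0.01152598,
        1.10930672, -0.08308502]), 'joint_vel': array([ 6.54901608e-04,  8.73024098e-05,  4.07622980e-04,  9.89441723e-04,
       -1.19683267e-04, -5.79250816e-04,  1.65044351e-03]), 'joint_torque': array([ 2.57470374e-04, -5.96448898e+01,  1.60791613e+00, -2.81187969e+01,
        1.24010921e-02,  9.42872168e-03, -3.01164960e-05]), 'eef_pos': array([ 0.22413618, -0.63606499,  0.23030361]), 'tool_rot': array([ 0.57658165,  0.40888742,  0.577707  , -0.40819027]), 'contact_force': array([ 0.68917039, -0.39505734,  0.27033298]), 'torque': array([-0.01017944,  0.0287343 ,  0.02700217]), 'gripper_width': 0.9976196668395326} 0.0187
scene 56.69997195469375 276.0245470812127 206.44854917327095 [[-0.6379665  -0.76995013  0.01324933]
 [-0.33503141  0.26202691 -0.90503914]
 [ 0.69336333 -0.58182359 -0.42512187]] [0.32027979 0.29341205 0.85288507]
top 52.99438103994004 282.92685324968306 202.1526232471299 [[ 0.01046399 -0.9997245  -0.02101045]
 [-0.98936752 -0.0073029  -0.14525348]
 [ 0.14506003  0.02230699 -0.98917136]] [-0.00740132  0.50878286  1.08536657]
```

View pics/scene0.png

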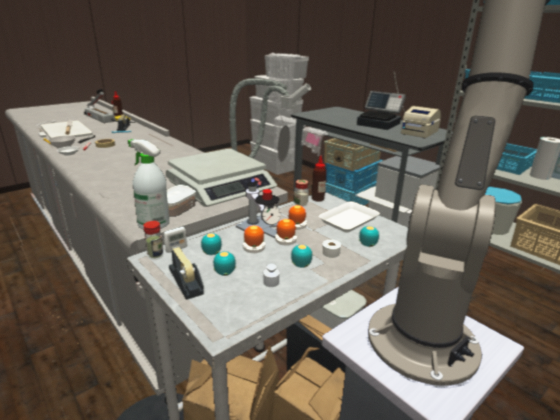

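View pics/top0.png

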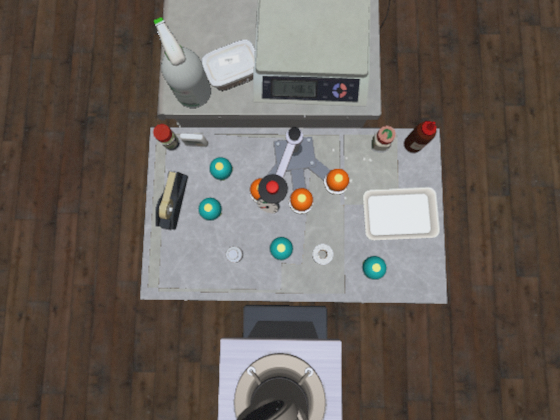

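The top view shows the tester at about (290,175), with its arm near the left cup. The tray is on the right at (400,213) and there are turquoise decoys. Next I'll zoom in.

```bash
cat > h.py <<'E'
from station import bot
import cv2,numpy as np
def shot(n): 
    return bot.read_camera(n)
def K(c):
    f=c["color"].shape[0]/2/np.tan(np.radians(c["fovy"])/2); return f
def back(c,u,v,z):
    f=K(c); R=np.array(c["R"]);t=np.array(c["t"])
    d=R.T@np.array([(u-c["cx"])/f,(v-c["cy"])/f,1]); o=-R.T@t
    return o+d*(z-o[2])/d[2]
def proj(c,X):
    p=np.array(c["R"])@np.array(X)+c["t"]; f=K(c); return np.array([c["cx"]+f*p[0]/p[2],c["cy"]+f*p[1]/p[2]])
def crop(c,u0,v0,u1,v1,s,name):
    im=c["color"][v0:v1,u0:u1,::-1]; cv2.imwrite("pics/"+name,cv2.resize(im,None,fx=s,fy=s,interpolation=cv2.INTER_CUBIC))
E
python3 - <<'E'
from h import *
c=shot("top"); crop(c,225,110,365,220,5.5,"topz.png")
hsv=cv2.cvtColor(c["color"],cv2.COLOR_RGB2HSV)
def blobs(m,nm,z):
    n,l,s,ce=cv2.connectedComponentsWithStats(m.astype(np.uint8))
    for i in range(1,n):
        if s[i,4]>15: print(nm,s[i],ce[i].round(1),back(c,*ce[i],z).round(4))
h,s,v=hsv[...,0],hsv[...,1],hsv[...,2]
roi=np.zeros(h.shape,bool); roi[125:305,140:450]=1
blobs(roi&(s>150)&(v>100)&(h<6),"red",.188)
blobs(roi&(s>60)&(v>170)&(h>15)&(h<32),"pale",.070)
blobs(roi&(s>150)&(v>150)&(h>5)&(h<22),"orange",.042)
blobs(roi&(s<40)&(v>195),"white",.024)
c=shot("scene"); crop(c,200,160,400,300,4,"scz.png")
E
```

```text
red [154 125  16  16 211] [161.5 131.9] [0.6531 0.2839 0.188 ]
red [422 125  15  10 113] [428.8 129.1] [ 0.6624 -0.3466  0.188 ]
red [266 181  13  12 123] [272.  186.6] [0.5229 0.0195 0.188 ]
pale [216 163   7   7  35] [218.7 165.8] [0.5992 0.1661 0.07  ]
pale [334 174   9   9  63] [338.  177.8] [ 0.5691 -0.1462  0.07  ]
pale [297 194   9   9  64] [301.3 197.9] [ 0.5155 -0.0509  0.07  ]
pale [162 200   7   5  24] [164.3 202. ] [0.502  0.3051 0.07  ]
pale [205 204   6   7  35] [207.6 207.2] [0.4893 0.1915 0.07  ]
pale [160 211   5   5  21] [162.1 213. ] [0.4733 0.3092 0.07  ]
pale [373 264   7   7  33] [376.  267.2] [ 0.3402 -0.2396  0.07  ]
orange [328 169  21  21 301] [337.8 179. ] [ 0.5717 -0.1486  0.042 ]
orange [251 179  10  20 124] [255.  188.3] [0.545  0.0719 0.042 ]
orange [291 188  22  22 306] [301.2 198.8] [ 0.5174 -0.0514  0.042 ]
white [277 133  26  44 276] [286.8 155.4] [ 0.6402 -0.0118  0.024 ]
white [180 134  22   5  92] [190.8 135.9] [0.6946 0.2549 0.024 ]
white [324 179  22  15  47] [332.3 188.8] [ 0.5482 -0.1357  0.024 ]
white [ 363  187   77   53 3171] [400.  213.2] [ 0.4831 -0.3156  0.024 ]
white [293 209  18   4  23] [301.8 211. ] [ 0.4871 -0.0535  0.024 ]
white [313 244  20  21 236] [322.6 253.9] [ 0.3732 -0.1088  0.024 ]
white [226 247  15  15 142] [233.  254.3] [0.37   0.1285 0.024 ]
```

View pics/topz.png

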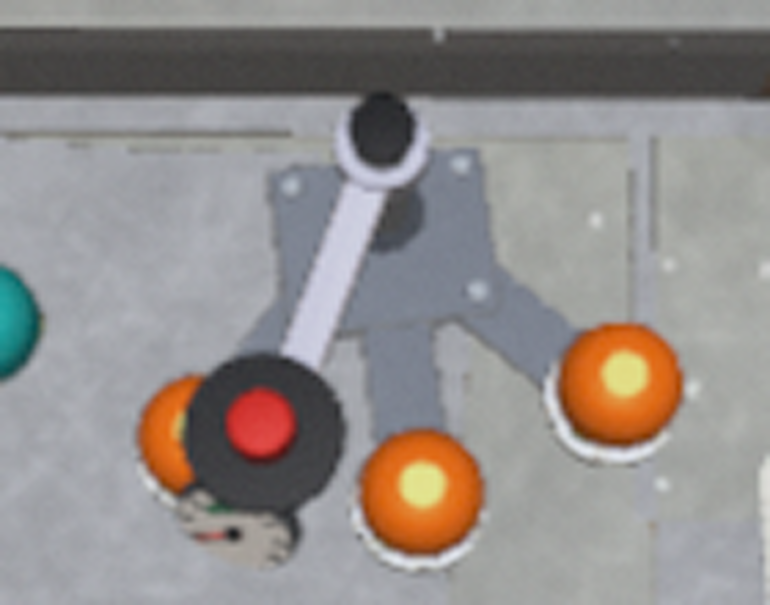

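View pics/scz.png

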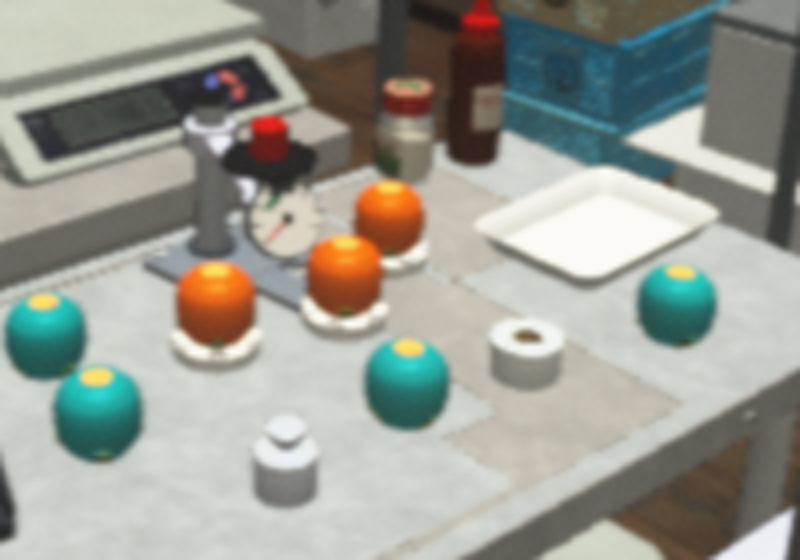

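```bash
python3 - <<'E'
from h import *
from scipy.spatial.transform import Rotation as R
q=bot.get_obs()["tool_rot"]; M=R.from_quat(q[[1,2,3,0]]).as_matrix(); print(M.round(3))
c=shot("scene"); print(-np.array(c["R"]).T@c["t"])
for X in [(0.523,.0195,.162),(.5419,.0557,.08),(.516,-.051,.07),(.57,-.147,.07)]: print(proj(c,X).round(1))
E
```

```text
[[-0.     0.943  0.332]
 [ 0.001  0.332 -0.943]
 [-1.    -0.    -0.001]]
[-0.2887292   0.66594627  0.62388599]
[267.  198.5]
[253.5 224.5]
[286.1 220.5]
[297.1 206.6]
```

Request:
drive_tool(slide=[[20,44,20],[40,88,40],[60,132,50],[80,176,50],[100,220,50],[120,264,50],[140,308,50],[160,352,50],[180,396,50],[200,440,50]], turn=[[0,0,-0.07],[0,0,-0.14],[0,0,-0.21],[0,0,-0.28],[0,0,-0.35],[0,0,-0.42],[0,0,-0.49],[0,0,-0.56],[0,0,-0.63],[0,0,-0.68]], gripper=[0.5,0.5,0.5,0.5,0.5,0.5,0.5,0.5,0.5,0.5])

```text
t: 1.25
eef_pos: [0.4246, -0.1946, 0.2811]
tool_rot: [0.407, 0.579, 0.407, -0.578]
contact_force: [0.7, -0.1, -0.1]
gripper_width: 0.5
```

Request:
drive_tool(slide=[[20,43,0],[40,86,0],[60,129,0],[80,172,0],[98,214,0],[98,214,-15],[98,214,-20]], turn=[[0,0,0],[0,0,0],[0,0,0],[0,0,0],[0,0,0],[0,0,0],[0,0,0]], gripper=[0.5,0.5,0.5,0.5,0.5,0.5,0.5])

```text
t: 1.95
eef_pos: [0.5221, 0.0207, 0.2599]
tool_rot: [-0.408, -0.577, -0.408, 0.578]
contact_force: [-0.5, -1.2, 0.6]
gripper_width: 0.498
```

```bash
python3 - <<'E'
from h import *
o=bot.get_obs(); print(o["eef_pos"],o["q"],o["contact_force"])
c=shot("scene"); crop(c,180,120,380,270,4,"s1.png")
c=shot("top"); crop(c,200,120,360,240,5,"t1.png")
E
```

```text
[0.52213115 0.02071664 0.25986608] [ 0.16150766  0.22354662 -0.37179959  1.86249969  0.09107492  1.07316151
 -2.1573568 ] [-0.46079191 -1.17757167  0.5832579 ]
```

View pics/s1.png

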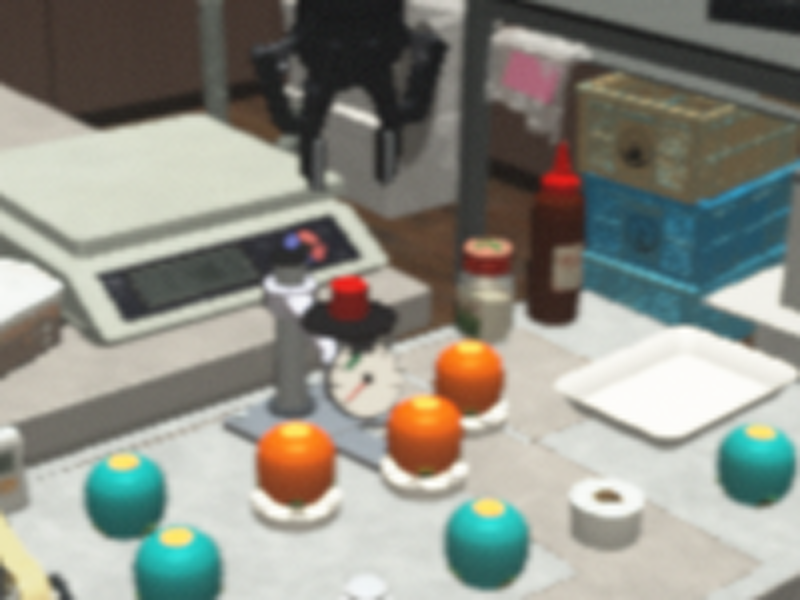

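View pics/t1.png

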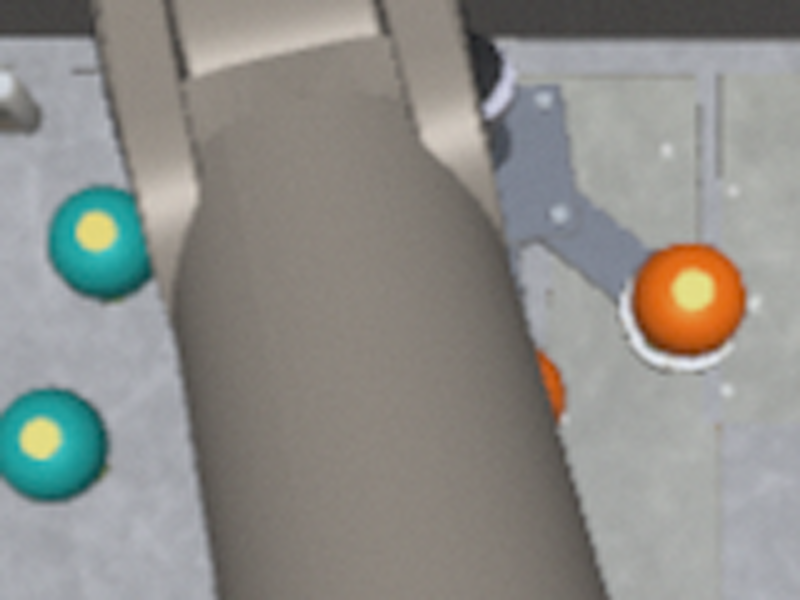

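The scene view shows the gripper straight above the knob. The dial is at crop (367,378) with the needle at rest lower left, and the left fruit's spot is at crop (296,431).

```bash
python3 - <<'E'
from h import *
c=shot("scene")
for u,v in [(296,431),(426,403),(470,350)]: print(back(c,180+u/4,120+v/4,.07).round(4))
print(back(c,180+349/4,120+284/4,.188).round(4))
P=np.array([.6646,-.0306]);th=.137
for s in(-.75,-.477,0,.75):
    a=np.pi+th+s; print(s,P+.15*np.array([np.cos(a),np.sin(a)]),np.degrees(a)-90)
E
```

```text
[0.5398 0.0555 0.07  ]
[ 0.5141 -0.0511  0.07  ]
[ 0.5642 -0.1433  0.07  ]
[0.5182 0.0226 0.188 ]
-0.75 [0.54191114 0.05569857] 54.87768715848054
-0.477 [0.5231868  0.01942306] 70.51943496555202
0 [ 0.51600547 -0.05108578] 97.84952179329227
0.75 [ 0.56983894 -0.146877  ] 140.82135642810405
```

Request:
drive_tool(slide=[[1,-1,-30],[1,-1,-60],[1,-1,-80],[1,-1,-85],[1,-1,-85]], turn=[[0,0,0],[0,0,0],[0,0,0],[0,0,0],[0,0,0]], gripper=[0.5,0.5,0.5,0.5,0.5])

```text
t: 2.6
eef_pos: [0.523, 0.0161, 0.176]
tool_rot: [-0.406, -0.579, -0.406, 0.579]
contact_force: [-0.3, -0.2, -0.3]
gripper_width: 0.498
```

```bash
python3 - <<'E'
from h import *
o=bot.get_obs(); print(o["eef_pos"],o["contact_force"])
c=shot("scene"); crop(c,220,140,320,230,7,"s2.png")
E
```

```text
[0.5230099  0.01614703 0.17599829] [-0.26181454 -0.20684131 -0.27302481]
```

View pics/s2.png

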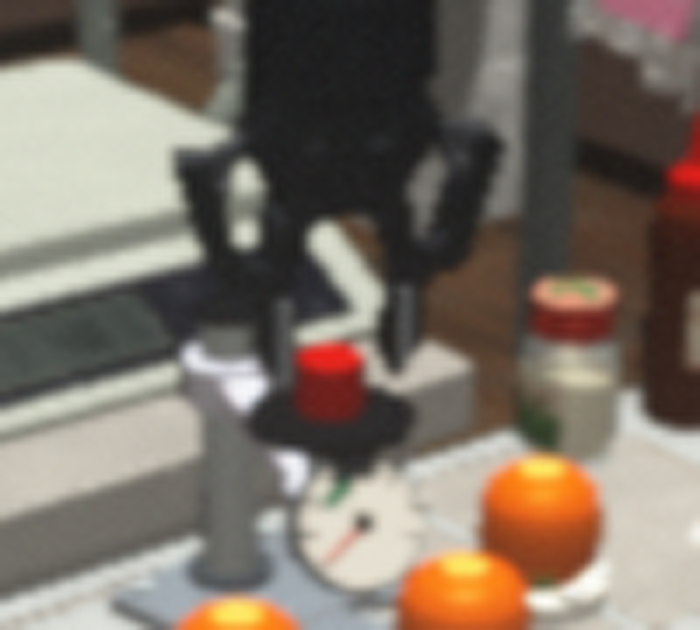

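Request:
drive_tool(slide=[[0,3,0],[0,4,-3],[0,4,-6],[0,4,-8],[0,4,-8]], turn=[[0,0,0],[0,0,0],[0,0,0],[0,0,0],[0,0,0]], gripper=[0.5,0.45,0.4,0.4,0.4])

```text
t: 3.15
eef_pos: [0.5234, 0.0204, 0.1685]
tool_rot: [-0.406, -0.579, -0.406, 0.579]
contact_force: [-0.2, 0.3, 0.0]
gripper_width: 0.397
```

Request:
drive_tool(slide=[[2,6,0],[5,12,0],[8,18,0],[11,24,0],[15,30,0],[18,35,0],[18,35,0]], turn=[[0,0,-0.05],[0,0,-0.09],[0,0,-0.14],[0,0,-0.18],[0,0,-0.23],[0,0,-0.27],[0,0,-0.27]], gripper=[0.4,0.4,0.4,0.4,0.4,0.4,0.4])

```text
t: 3.85
eef_pos: [0.5417, 0.0561, 0.1685]
tool_rot: [-0.325, -0.628, -0.325, 0.628]
contact_force: [-0.2, -0.1, 0.3]
gripper_width: 0.401
```

```bash
python3 - <<'E'
from h import *
c=shot("scene"); crop(c,210,140,310,230,7,"s3.png")
E
```

```text
(no output)
```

View pics/s3.png

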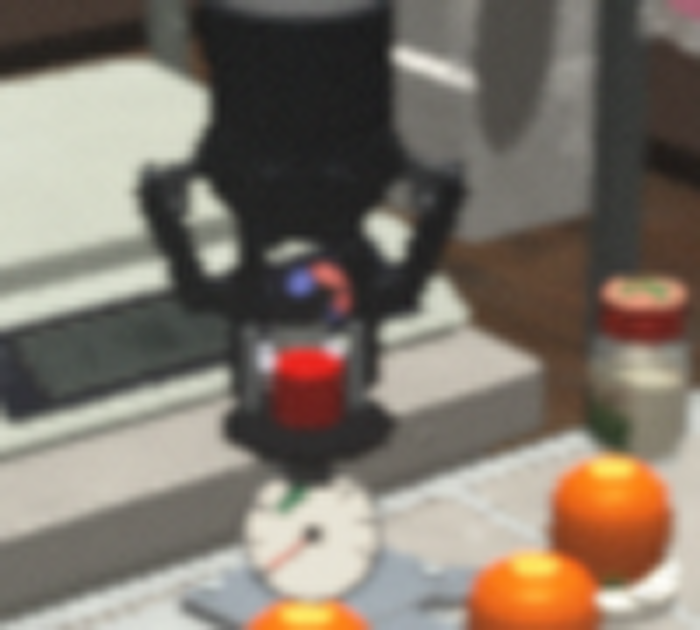

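Request:
drive_tool(slide=[[0,1,-3],[0,1,-6],[0,1,-9],[0,1,-12],[0,1,-14]], turn=[[0,0,0],[0,0,0],[0,0,0],[0,0,0],[0,0,0]], gripper=[0.4,0.4,0.4,0.4,0.4])

```text
t: 4.4
eef_pos: [0.5413, 0.0565, 0.1542]
tool_rot: [-0.325, -0.628, -0.325, 0.628]
contact_force: [-1.6, 0.2, 2.2]
gripper_width: 0.4
```

Request:
drive_tool(slide=[[0,0,-3],[0,0,-6],[0,0,-9],[0,0,-12],[0,0,-14],[0,0,-16]], turn=[[0,0,0],[0,0,0],[0,0,0],[0,0,0],[0,0,0],[0,0,0]], gripper=[0.4,0.4,0.4,0.4,0.4,0.4])

```text
t: 5.0
eef_pos: [0.5414, 0.0566, 0.1383]
tool_rot: [-0.325, -0.628, -0.325, 0.628]
contact_force: [-2.1, -0.0, 6.2]
gripper_width: 0.398
```

Request:
drive_tool(slide=[[0,0,-2],[0,0,-4],[0,0,-6]], turn=[[0,0,0],[0,0,0],[0,0,0]], gripper=[0.4,0.4,0.4])

```text
t: 5.3
eef_pos: [0.5428, 0.0583, 0.1364]
tool_rot: [0.325, 0.629, 0.325, -0.627]
contact_force: [-14.6, 1.8, 50.2]
gripper_width: 0.397
```

Request:
drive_tool(slide=[[-1,-2,-0.5],[-1,-2,-0.5]], turn=[[0,0,0],[0,0,0]], gripper=[0.4,0.4])

```text
t: 5.5
eef_pos: [0.5425, 0.0576, 0.1372]
tool_rot: [0.325, 0.63, 0.325, -0.626]
contact_force: [-2.5, 3.3, 7.6]
gripper_width: 0.399
```

```bash
python3 - <<'E'
from h import *
c=shot("scene"); crop(c,210,140,310,230,7,"s4.png")
E
```

```text
(no output)
```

View pics/s4.png

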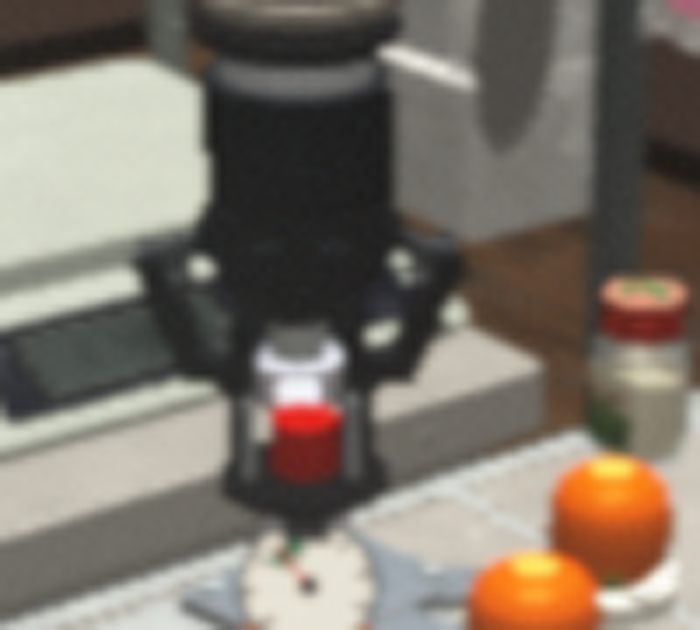

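Left cup: the plunger hit its stop (50 N peak) and the needle at (310,585) points into the green band at (290,548), so this one reads ripe. I'll let the plunger up and swing to the middle cup.

Request:
drive_tool(slide=[[-1,-1,8],[-1,-2,16],[-1,-2,24],[-1,-2,31],[-1,-2,31]], turn=[[0,0,0],[0,0,0],[0,0,0],[0,0,0],[0,0,0]], gripper=[0.4,0.4,0.4,0.4,0.4])

```text
t: 6.05
eef_pos: [0.5418, 0.0552, 0.1688]
tool_rot: [0.325, 0.63, 0.324, -0.626]
contact_force: [0.7, 0.2, -1.0]
gripper_width: 0.4
```

```bash
cat > plan.py <<'E'
from h import *
import sys
from scipy.spatial.transform import Rotation as R
s0,s1,n=float(sys.argv[1]),float(sys.argv[2]),int(sys.argv[3])
o=bot.get_obs(); p=o["eef_pos"]*1000; print(p, o["contact_force"])
q=o["tool_rot"]; z=R.from_quat(q[[1,2,3,0]]).as_matrix()[:,2]; jw=np.arctan2(z[1],z[0])
P=np.array([664.6,-30.6]);th=.137
for s in np.linspace(s0,s1,n+1)[1:]:
    a=np.pi+th+s; X=P+150*np.array([np.cos(a),np.sin(a)]); d=(a-np.pi/2-jw+np.pi/2)%np.pi-np.pi/2
    print((X-p[:2]).round(1), round(d,3))
E
python3 plan.py -0.75 0.01 9
```

```text
[541.82564468  55.21700503 168.83704917] [ 0.69063856  0.18447646 -0.97821874]
[ -6.8 -10.2] 0.088
[-12.7 -21.4] 0.172
[-17.6 -33. ] 0.257
[-21.6 -45.1] 0.341
[-24.5 -57.4] 0.426
[-26.4 -69.9] 0.51
[-27.2 -82.5] 0.595
[-26.9 -95.2] 0.679
[ -25.6 -107.8] 0.764
```

Request:
drive_tool(slide=[[-7,-10,0],[-13,-21,0],[-18,-33,0],[-22,-45,0],[-24,-57,0],[-26,-70,0],[-27,-82,0],[-27,-95,0],[-26,-108,0],[-26,-108,0]], turn=[[0,0,0.09],[0,0,0.17],[0,0,0.26],[0,0,0.34],[0,0,0.43],[0,0,0.51],[0,0,0.6],[0,0,0.68],[0,0,0.76],[0,0,0.76]], gripper=[0.4,0.4,0.4,0.4,0.4,0.4,0.4,0.4,0.4,0.4])

```text
t: 7.05
eef_pos: [0.5154, -0.0549, 0.1682]
tool_rot: [0.533, 0.465, 0.535, -0.462]
contact_force: [0.5, -0.9, -0.7]
gripper_width: 0.4
```

```bash
python3 - <<'E'
from h import *
c=shot("scene"); crop(c,240,130,340,230,6,"s5.png"); o=bot.get_obs(); print(o["eef_pos"],o["contact_force"])
E
```

```text
[ 0.51538717 -0.05370385  0.16831319] [-0.25097242 -0.20888778  0.29103634]
```

View pics/s5.png

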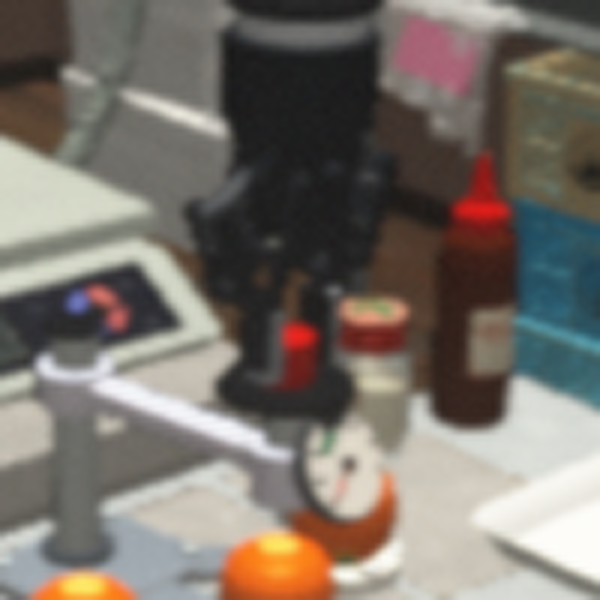

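```bash
python3 - <<'E'
from h import *
c=shot("scene")
for z in(.188,.162,.116,.08):print(z,proj(c,(.516,-.051,z)).round(1),((proj(c,(.516,-.051,z))-[240,130])*6).round())
print(back(c,240+299/6,130+335/6,.188))
print(back(c,240+287/6,130+390/6,.162))
o=bot.get_obs();print(o["q"])
crop(shot("top"),200,110,360,230,5,"t5.png")
E
```

```text
0.188 [287.  185.3] [282. 332.]
0.162 [286.8 193.3] [281. 380.]
0.116 [286.4 207.2] [279. 463.]
0.08 [286.2 217.7] [277. 526.]
[ 0.50788799 -0.054936    0.188     ]
[ 0.50471004 -0.04515213  0.162     ]
[ 0.34243272  0.32704311 -0.42763551  1.96826729  0.16658382  0.87833753
 -1.60190831]
```

View pics/t5.png

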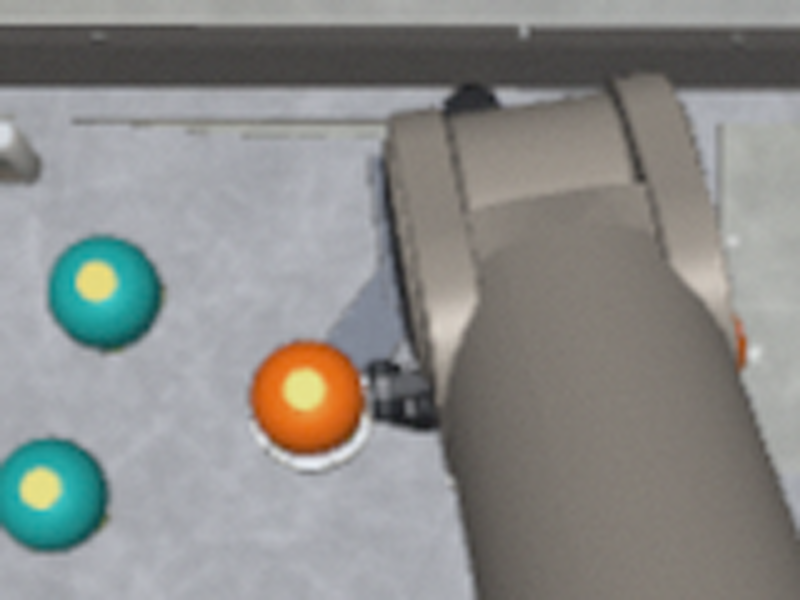

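Request:
drive_tool(slide=[[0,2,0],[0.5,4,0],[0.5,4,-6],[0.5,3,-10],[0.5,3,-13]], turn=[[0,0,0],[0,0,0],[0,0,0],[0,0,0],[0,0,0]], gripper=[0.38,0.38,0.38,0.38,0.38])

```text
t: 7.7
eef_pos: [0.5163, -0.0488, 0.1552]
tool_rot: [0.534, 0.466, 0.535, -0.461]
contact_force: [0.6, 1.7, 2.1]
gripper_width: 0.377
```

```bash
python3 - <<'E'
from h import *
c=shot("scene"); crop(c,240,130,340,230,6,"s6.png"); o=bot.get_obs(); print(o["eef_pos"],o["contact_force"])
c=shot("top"); print(back(c,260.8,188,.07))
E
```

```text
[ 0.51614219 -0.04885846  0.1548972 ] [0.98593698 1.42430943 2.33210451]
[0.54078302 0.05435996 0.07      ]
```

View pics/s6.png

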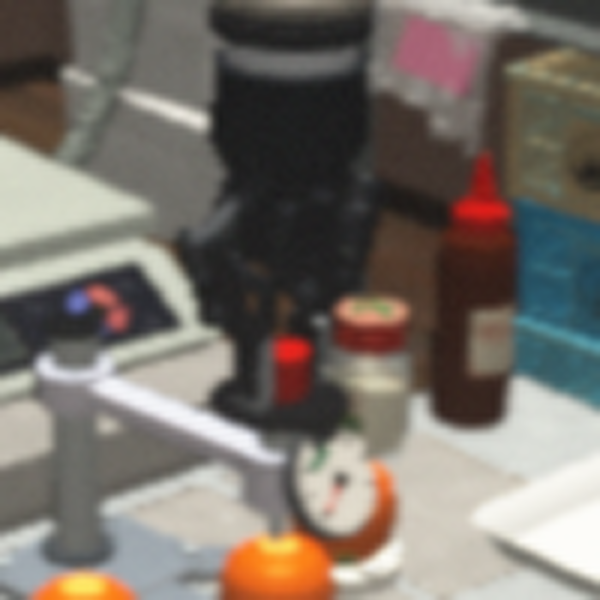

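The pin is over the middle fruit's spot, seen at (278,535). Next I'll press to the stop.

Request:
drive_tool(slide=[[0,-1,-4],[0,-1,-8],[0,-1,-12],[0,-1,-16],[0,-1,-18],[0,-1,-19.5],[0,-1,-20],[0,-1,-20]], turn=[[0,0,0],[0,0,0],[0,0,0],[0,0,0],[0,0,0],[0,0,0],[0,0,0],[0,0,0]], gripper=[0.38,0.38,0.38,0.38,0.38,0.38,0.38,0.38])

```text
t: 8.6
eef_pos: [0.5166, -0.0498, 0.1371]
tool_rot: [0.534, 0.466, 0.535, -0.461]
contact_force: [-6.7, 1.9, 21.8]
gripper_width: 0.38
```

```bash
python3 - <<'E'
from h import *
c=shot("scene"); crop(c,240,130,340,230,6,"s7.png"); o=bot.get_obs(); print(o["eef_pos"],o["contact_force"])
E
```

```text
[ 0.51661235 -0.04985504  0.13711927] [-7.12061531  0.97001084 21.93489335]
```

View pics/s7.png

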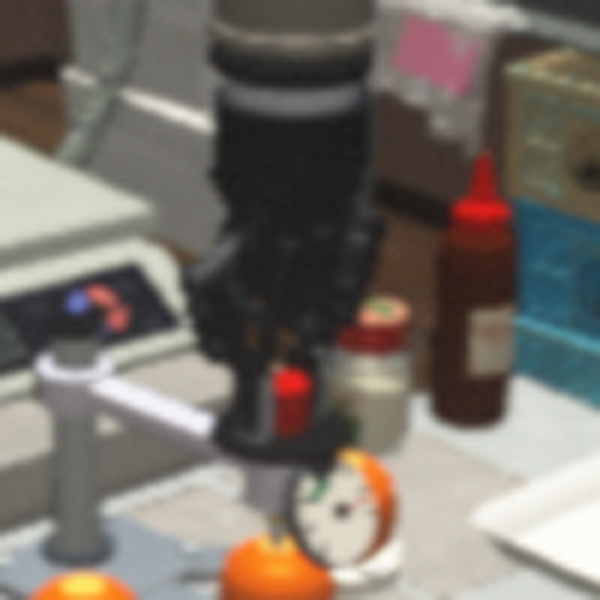

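Middle cup: at the stop (22 N) the needle points right, well past the green band, so it's unripe. I'll raise and swing to the right cup.

Request:
drive_tool(slide=[[0,0,8],[0,0,16],[0,0,24],[0,0,31],[0,0,31]], turn=[[0,0,0],[0,0,0],[0,0,0],[0,0,0],[0,0,0]], gripper=[0.38,0.38,0.38,0.38,0.38])

```text
t: 9.15
eef_pos: [0.5169, -0.0502, 0.1687]
tool_rot: [0.534, 0.466, 0.534, -0.461]
contact_force: [0.2, 0.1, -1.0]
gripper_width: 0.384
```

```bash
python3 plan.py 0 0.75 10
```

```text
[516.87368839 -50.23529303 168.71646055] [ 0.23351033  0.12769045 -1.03187935]
[  1.1 -11.9] 0.071
[  3.9 -22.8] 0.146
[  7.4 -33.5] 0.221
[ 11.8 -43.8] 0.296
[ 17.  -53.9] 0.371
[ 22.8 -63.4] 0.446
[ 29.4 -72.6] 0.521
[ 36.7 -81.2] 0.596
[ 44.5 -89.2] 0.671
[ 53.  -96.6] 0.746
```

Request:
drive_tool(slide=[[1,-12,0],[4,-23,0],[7,-33,0],[12,-44,0],[17,-54,0],[23,-63,0],[30,-73,0],[39,-83,0],[47,-91,0],[51,-95,0]], turn=[[0,0,0.07],[0,0,0.15],[0,0,0.22],[0,0,0.3],[0,0,0.37],[0,0,0.45],[0,0,0.53],[0,0,0.62],[0,0,0.7],[0,0,0.73]], gripper=[0.38,0.38,0.38,0.38,0.38,0.38,0.38,0.38,0.38,0.38])

```text
t: 10.15
eef_pos: [0.5676, -0.1462, 0.1678]
tool_rot: [0.663, 0.244, 0.666, -0.24]
contact_force: [-0.1, 0.6, 1.6]
gripper_width: 0.378
```

```bash
python3 plan.py 0 0.75 1;python3 - <<'E'
from h import *
c=shot("scene"); crop(c,250,110,350,220,5.4,"s8.png")
for z in(.188,.162,.116,.08):print(z,((proj(c,(.5698,-.1469,z))-[250,110])*5.4).round())
E
```

```text
[ 567.56546639 -146.16182916  167.76155464] [-0.06641544  0.58640731  1.56163549]
[ 2.3 -0.7] 0.014
0.188 [262. 343.]
0.162 [260. 384.]
0.116 [257. 454.]
0.08 [255. 507.]
```

View pics/s8.png

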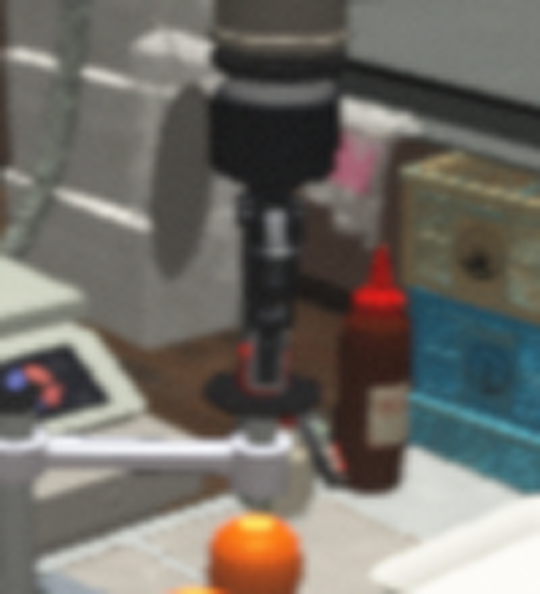

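Request:
drive_tool(slide=[[2,-1,-4],[2,-1,-8],[2,-1,-12],[2,-1,-16],[2,-1,-20],[2,-1,-24],[2,-1,-27],[2,-1,-29.5],[2,-1,-29.5]], turn=[[0,0,0.01],[0,0,0.01],[0,0,0.01],[0,0,0.01],[0,0,0.01],[0,0,0.01],[0,0,0.01],[0,0,0.01],[0,0,0.01]], gripper=[0.38,0.38,0.38,0.38,0.38,0.38,0.38,0.38,0.38])

```text
t: 11.1
eef_pos: [0.5701, -0.1481, 0.1387]
tool_rot: [0.665, 0.24, 0.667, -0.237]
contact_force: [-2.1, -2.3, 7.8]
gripper_width: 0.376
```

```bash
python3 - <<'E'
from h import *
c=shot("scene"); crop(c,250,110,350,220,5.4,"s9.png"); o=bot.get_obs(); print(o["eef_pos"],o["contact_force"])
E
```

```text
[ 0.57011586 -0.14810549  0.13884592] [-1.39471147 -2.65917391  8.61967308]
```

View pics/s9.png

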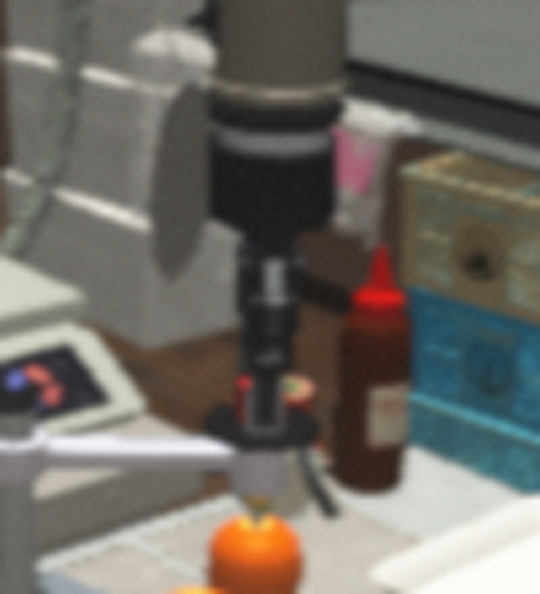

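Request:
drive_tool(slide=[[0,0,-1.5],[0,0,-3.5],[0,0,-3.5]], turn=[[0,0,0],[0,0,0],[0,0,0]], gripper=[0.38,0.38,0.38])

```text
t: 11.45
eef_pos: [0.5707, -0.1485, 0.1373]
tool_rot: [0.665, 0.24, 0.666, -0.237]
contact_force: [-5.3, -1.4, 17.2]
gripper_width: 0.38
```

```bash
python3 - <<'E'
from h import *
c=shot("scene"); crop(c,275,160,335,220,9,"s10.png"); o=bot.get_obs(); print(o["eef_pos"],o["contact_force"])
c=shot("top"); crop(c,290,130,390,230,6,"t10.png")
E
```

```text
[ 0.57065775 -0.14848592  0.13724879] [-4.65156492 -0.18687547 15.38748832]
```

View pics/s10.png

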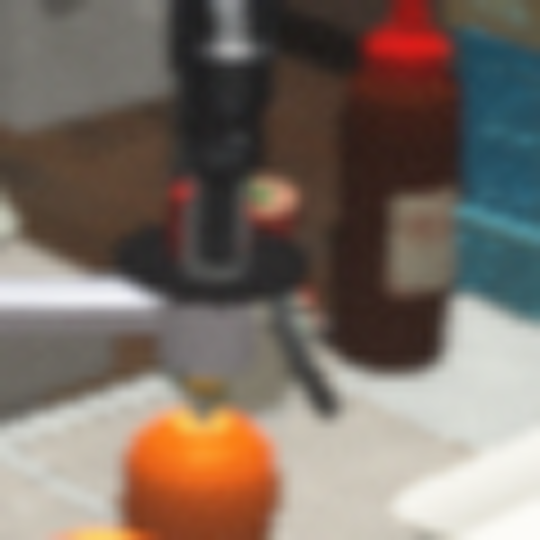

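View pics/t10.png

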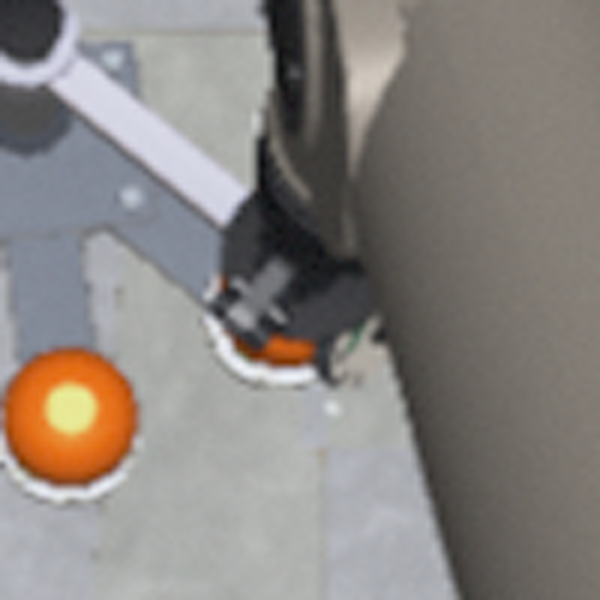

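Request:
drive_tool(slide=[[0,0,-2.5],[0,0,-2.5],[0,0,-2.5],[0,0,10],[0,0,20],[0,0,30],[0,0,30]], turn=[[0,0,0],[0,0,0],[0,0,0],[0,0,0],[0,0,0],[0,0,0],[0,0,0]], gripper=[0.38,0.38,0.38,0.38,0.38,0.38,0.38])

```text
t: 12.25
eef_pos: [0.5713, -0.1481, 0.1683]
tool_rot: [0.666, 0.24, 0.666, -0.237]
contact_force: [0.0, 0.9, 0.2]
gripper_width: 0.381
```

```bash
python3 - <<'E'
from h import *
from scipy.spatial.transform import Rotation as R
o=bot.get_obs(); print(o["eef_pos"],o["contact_force"],o["q"]);q=o["tool_rot"];print(R.from_quat(q[[1,2,3,0]]).as_matrix().round(3))
E
```

```text
[ 0.57125274 -0.14810252  0.16831013] [0.03758241 0.91792376 0.17356789] [ 0.55365013  0.45677848 -0.52516881  1.79758796  0.26848562  0.95756551
 -0.77081638]
[[ 0.002  0.635  0.772]
 [ 0.004  0.772 -0.635]
 [-1.     0.004 -0.001]]
```

Request:
drive_tool(slide=[[0,0,40],[-3,5,70],[-8,45,70],[-12,85,70],[-17,125,70],[-22,165,70],[-28,195,70],[-31,203,60],[-31,203,40],[-31,203,10]], turn=[[0,0,0],[0,0,0],[0,0,-0.12],[0,0,-0.25],[0,0,-0.38],[0,0,-0.52],[0,0,-0.65],[0,0,-0.78],[0,0,-0.88],[0,0,-0.88]], gripper=[0.38,0.38,1,1,1,1,1,1,1,1])

```text
t: 13.25
eef_pos: [0.541, 0.0561, 0.1785]
tool_rot: [0.502, 0.502, 0.499, -0.497]
contact_force: [1.2, -0.0, 0.2]
gripper_width: 1.003
```

```bash
python3 - <<'E'
from h import *
from scipy.spatial.transform import Rotation as R
o=bot.get_obs(); print(o["eef_pos"],o["contact_force"],o["q"]);q=o["tool_rot"];print(R.from_quat(q[[1,2,3,0]]).as_matrix().round(3))
c=shot("scene"); crop(c,180,130,340,250,5,"s11.png"); print(((proj(c,(.5405,.0549,.07))-[180,130])*5).round())
E
```

```text
[0.54103404 0.05613695 0.17850802] [ 1.22008483 -0.00608856  0.17917322] [ 0.1630354   0.35734178 -0.46712401  1.903851    0.20013271  0.91798476
 -1.96923786]
[[ 0.007  1.     0.001]
 [ 0.002  0.001 -1.   ]
 [-1.     0.007 -0.002]]
[370. 488.]
```

View pics/s11.png

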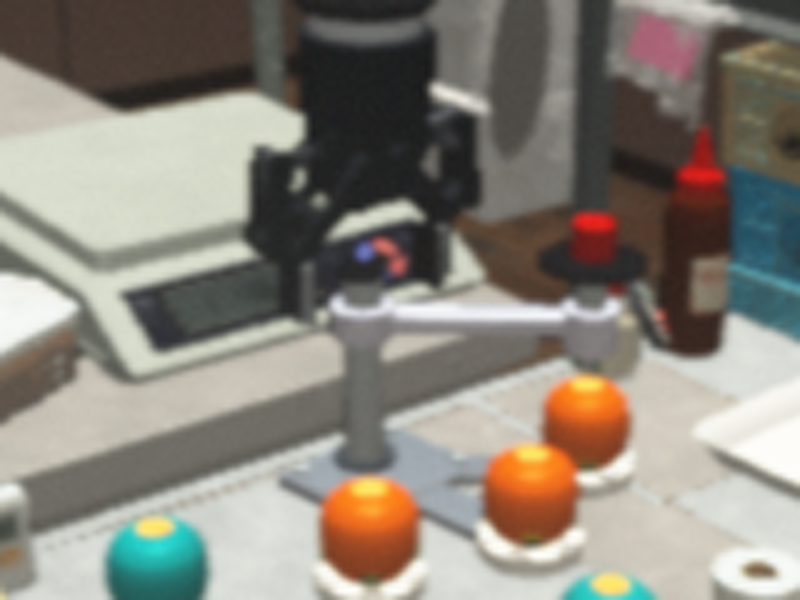

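The plunger is up, the arm stands over the right cup, and all the fruits are upright in their cups. The left spot at (370,487) matches the projection, so I'll descend onto it.

Request:
drive_tool(slide=[[0,-1,-40],[0,-1,-80],[0,-1,-115],[0,-1,-140],[0,-1,-153],[0,-1,-159],[0,-1,-159]], turn=[[0,0,0],[0,0,0],[0,0,0],[0,0,0],[0,0,0],[0,0,0],[0,0,0]], gripper=[1,1,1,1,1,1,1])

```text
t: 14.0
eef_pos: [0.5375, 0.054, 0.0138]
tool_rot: [0.5, 0.499, 0.501, -0.5]
contact_force: [-0.3, -0.7, 0.1]
gripper_width: 1.001
```

Request:
drive_tool(slide=[[0,0,0],[0,0,0],[0,0,0],[0,0,0],[0,0,0],[0,0,0]], turn=[[0,0,0],[0,0,0],[0,0,0],[0,0,0],[0,0,0],[0,0,0]], gripper=[0.85,0.75,0.65,0.65,0.65,0.65], squeeze=25)

```text
t: 14.6
eef_pos: [0.5386, 0.0542, 0.0152]
tool_rot: [0.501, 0.5, 0.501, -0.499]
contact_force: [-1.3, 0.4, 6.7]
gripper_width: 0.724
```

```bash
python3 - <<'E'
from h import *
c=shot("scene"); crop(c,180,130,340,250,5,"s12.png")
E
```

```text
(no output)
```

View pics/s12.png

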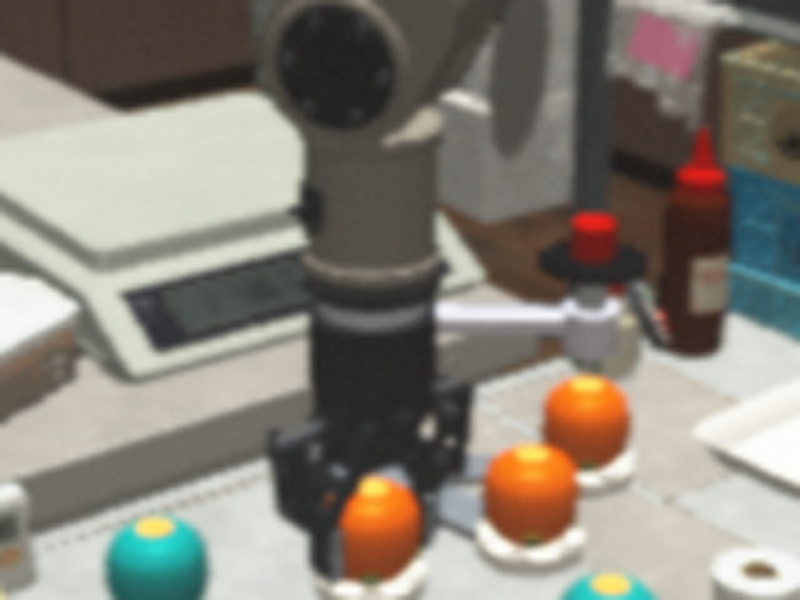

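Request:
drive_tool(slide=[[0,0,10],[0,0,30],[0,0,60],[0,0,90],[-10,-8,115],[-30,-25,120],[-50,-50,120],[-70,-80,120],[-78,-115,120],[-78,-150,120]], turn=[[0,0,0],[0,0,0],[0,0,0],[0,0,0],[0,0,0],[0,0,0],[0,0,0],[0,0,0],[0,0,0],[0,0,0]], gripper=[0.65,0.65,0.65,0.65,0.65,0.65,0.65,0.65,0.65,0.65])

```text
t: 15.65
eef_pos: [0.4587, -0.0969, 0.1359]
tool_rot: [0.501, 0.499, 0.501, -0.499]
contact_force: [0.5, -0.2, -1.2]
gripper_width: 0.721
```

```bash
python3 - <<'E'
from h import *
o=bot.get_obs(); print(o["eef_pos"],o["contact_force"],o["gripper_width"])
c=shot("scene"); crop(c,220,130,400,265,4.4,"s13.png")
c=shot("top"); m=(c["color"].min(2)>190)&(c["color"].max(2).astype(int)-c["color"].min(2)<40); m[:, :355]=0; m[:180]=0;m[245:]=0; m[:,445:]=0
p=cv2.findNonZero(m.astype(np.uint8)); r=cv2.minAreaRect(p); print(r, back(c,*r[0],.024))
b=cv2.boxPoints(r); print([back(c,*q,.024)[:2].round(3) for q in b])
E
```

```text
[ 0.45869952 -0.09687765  0.13591058] [ 0.54373175 -0.22460016 -1.20010142] 0.7208661790435752
((405.7347412109375, 213.04721069335938), (51.17723083496094, 65.25503540039062), 87.33700561523438) [ 0.48377518 -0.33074311  0.024     ]
[array([ 0.548, -0.242]), array([ 0.558, -0.417]), array([ 0.42 , -0.417]), array([ 0.411, -0.246])]
```

View pics/s13.png

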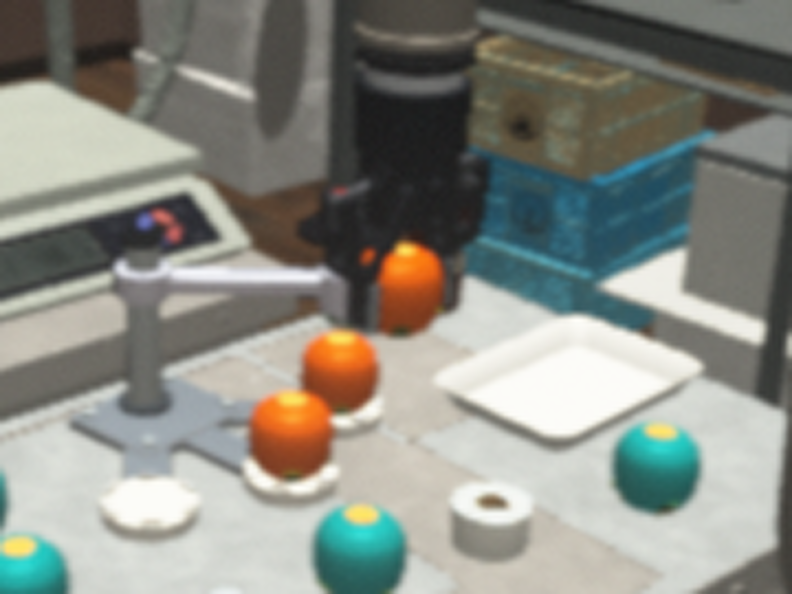

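The fruit is held upright at (410,285), the left cup is empty, and the tray is clear at (570,378).

Request:
drive_tool(slide=[[2,-30,0],[5,-70,0],[10,-110,0],[15,-150,0],[20,-185,0],[24,-210,0],[24,-219,-20],[24,-219,-50],[24,-219,-80],[24,-219,-100]], turn=[[0,0,0],[0,0,0],[0,0,0],[0,0,0],[0,0,0],[0,0,0],[0,0,0],[0,0,0],[0,0,0],[0,0,0]], gripper=[0.65,0.65,0.65,0.65,0.65,0.65,0.65,0.65,0.65,0.65])

```text
t: 16.75
eef_pos: [0.4829, -0.3191, 0.0344]
tool_rot: [-0.499, -0.501, -0.499, 0.501]
contact_force: [0.0, -0.4, -1.1]
gripper_width: 0.719
```

```bash
python3 - <<'E'
from h import *
c=shot("scene"); crop(c,280,130,440,265,4.4,"s14.png")
o=bot.get_obs(); print(o["eef_pos"],o["contact_force"],o["gripper_width"])
E
```

```text
[ 0.48145029 -0.3181828   0.03179299] [ 0.13845551  0.22912538 -4.07959434] 0.7153651204781633
```

View pics/s14.png

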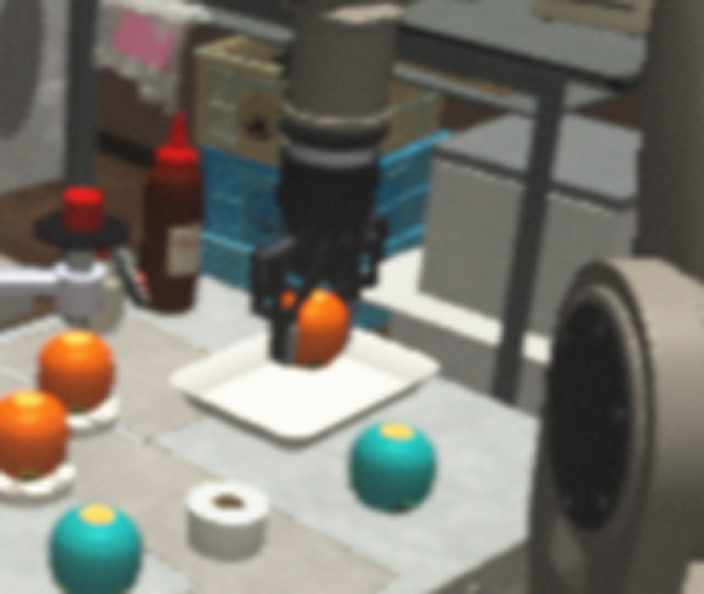

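Request:
drive_tool(slide=[[0,0,-6],[0,0,-12],[0,0,-17],[0,0,-20],[0,0,-22],[0,0,-22]], turn=[[0,0,0],[0,0,0],[0,0,0],[0,0,0],[0,0,0],[0,0,0]], gripper=[0.65,0.65,0.65,0.65,0.65,0.65])

```text
t: 17.4
eef_pos: [0.4815, -0.3183, 0.01]
tool_rot: [-0.498, -0.5, -0.5, 0.502]
contact_force: [0.1, -0.3, -1.6]
gripper_width: 0.715
```

Request:
drive_tool(slide=[[0,0,-1],[0,0,-2],[0,0,-2]], turn=[[0,0,0],[0,0,0],[0,0,0]], gripper=[0.65,0.65,0.65])

```text
t: 17.7
eef_pos: [0.4815, -0.3183, 0.0079]
tool_rot: [-0.498, -0.5, -0.5, 0.502]
contact_force: [0.9, -0.5, -1.7]
gripper_width: 0.72
```

Request:
drive_tool(slide=[[0,0,-1],[0,0,-2],[0,0,-2]], turn=[[0,0,0],[0,0,0],[0,0,0]], gripper=[0.65,0.65,0.65])

```text
t: 18.0
eef_pos: [0.4816, -0.3184, 0.0072]
tool_rot: [-0.498, -0.5, -0.5, 0.502]
contact_force: [-4.8, 1.4, 11.2]
gripper_width: 0.72
```

```bash
python3 - <<'E'
from h import *
c=shot("scene"); crop(c,310,160,410,240,7,"s15.png")
E
```

```text
(no output)
```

View pics/s15.png

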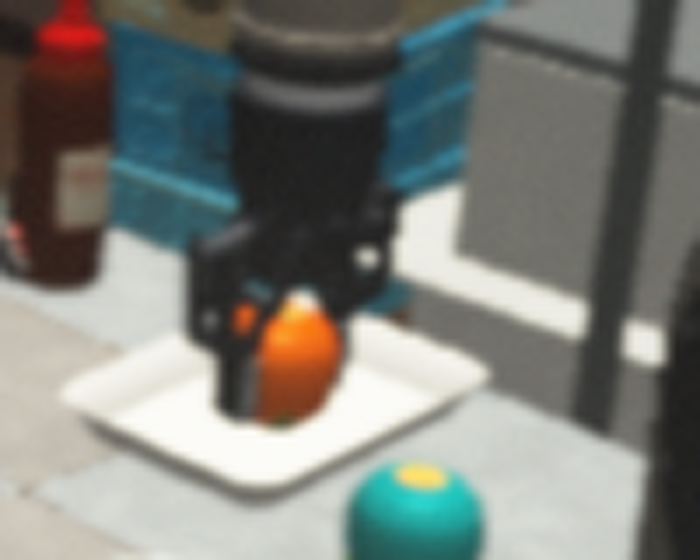

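Request:
drive_tool(slide=[[0,0,0.5],[0,0,0.5],[0,0,0.5],[0,0,0.5],[0,0,0.5]], turn=[[0,0,0],[0,0,0],[0,0,0],[0,0,0],[0,0,0]], gripper=[0.78,0.85,0.92,0.95,0.95])

```text
t: 18.55
eef_pos: [0.4815, -0.3183, 0.0076]
tool_rot: [-0.498, -0.5, -0.5, 0.502]
contact_force: [-0.2, 0.4, -0.5]
gripper_width: 0.946
```

Request:
drive_tool(slide=[[0,0,15],[0,0,40],[0,0,80],[0,0,120],[0,0,160],[-10,0,200],[-40,-40,210],[-80,-80,210],[-110,-110,210],[-110,-110,210]], turn=[[0,0,0],[0,0,0],[0,0,0],[0,0,0],[0,0,0],[0,0,0],[0,0,0],[0,0,0],[0,0,0],[0,0,0]], gripper=[0.95,0.95,0.95,0.95,0.95,0.95,0.95,0.95,0.95,0.95])

```text
t: 19.55
eef_pos: [0.3644, -0.4346, 0.2186]
tool_rot: [-0.495, -0.502, -0.497, 0.506]
contact_force: [-0.6, 0.3, -0.7]
gripper_width: 0.952
```

```bash
python3 - <<'E'
from h import *
c=shot("scene"); crop(c,220,130,420,280,4,"s16.png")
c=shot("top"); crop(c,140,110,460,310,2.5,"t16.png")
E
```

```text
(no output)
```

View pics/s16.png

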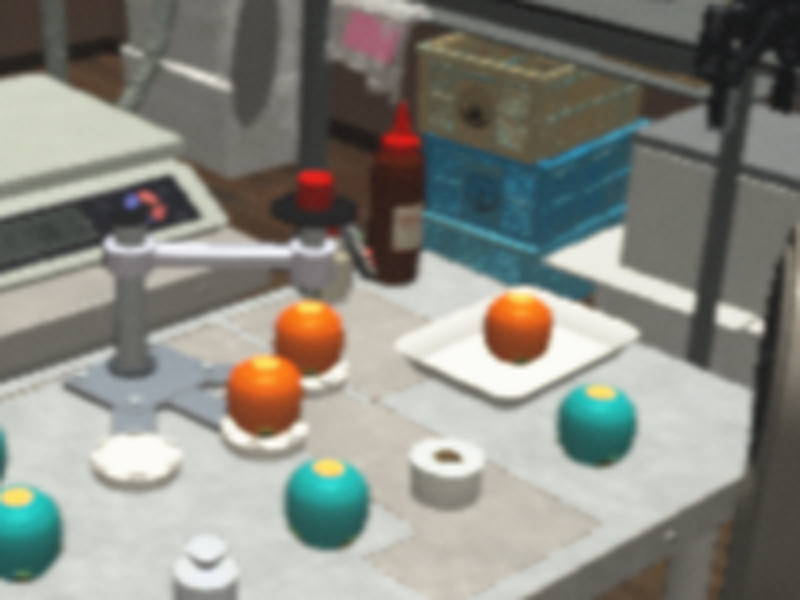

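View pics/t16.png

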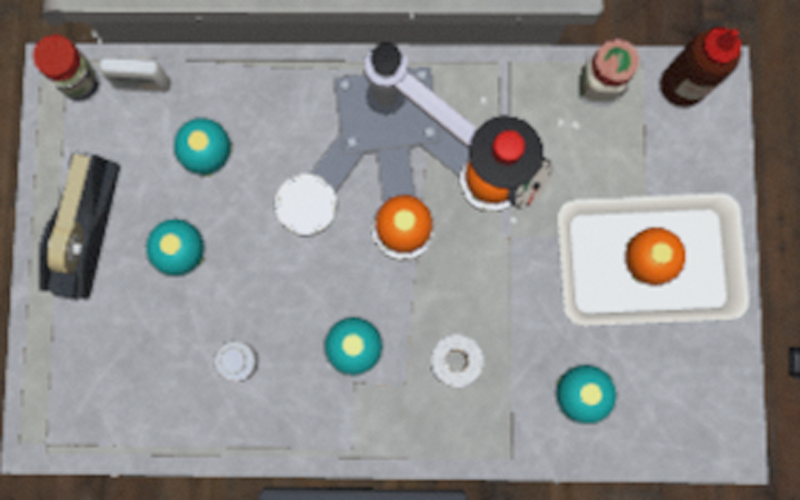

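The ripe fruit stands upright in the tray at scene crop (518,327), and the others sit in their cups. Before handing in I'll check where the arm stood for the right test and whether the tray moved.

```bash
python3 - <<'E'
from h import *
c=shot("top"); k=back(c,140+509/2.5,110+146/2.5,.188); print(k, "want .5698 -.1469")
d=k[:2]-[.6646,-.0306]; print(np.hypot(*d), (np.arctan2(d[1],d[0])%(2*np.pi))-np.pi-.137)
i=cv2.imread("pics/top0.png")[:,:,::-1].astype(int); j=c["color"].astype(int)
m=(abs(i-j).max(2)>60); m[:125]=0;m[305:]=0
n,l,s,ce=cv2.connectedComponentsWithStats(m.astype(np.uint8)); print(s[1:][s[1:,4]>12])
print(bot.get_obs()["contact_force"])
E
```

```text
[ 0.56696579 -0.14637746  0.188     ] want .5698 -.1469
0.1514492015258418 0.7332094979145061
[[298 140  28  23 166]
 [277 143  18  33 216]
 [327 156  31  36 678]
 [250 174  38  36 898]
 [390 201  24  24 460]
 [260 206   9   3  15]
 [486 243   6  20  79]
 [550 257  10  10  34]]
[-0.19006824 -0.18106595 -0.05819308]
```

```bash
python3 -c "
from station import bot
print(bot.hand_in())"
```

```text
the job is handed in; nothing more can be done
None
```

The left persimmon is the ripest, and it now stands upright near the middle of the white tray. I tested all three in order (left, middle, right) and handed the job in at about 20 s.

| Cup | Force at the stop | Dial reading |
|---|---|---|
| Left | 50 N (brief peak) | Needle in the green band, about 5.5 mm: ripe |
| Middle | 22 N | Needle well past the green band: unripe |
| Right | 17 N, then pressed about 1 mm further (force not read) | Dial almost edge-on to the camera, so I couldn't read the needle directly |

- **Right fruit:** I judged it unripe from two indirect signs. The push just short of the stop was 8–8.6 N, against about 6 N on the left fruit, and no needle showed at the green band in the top view.
- **Force on the left test:** the 50 N was fingertips on the flange at the stop. It stayed under the 120 N wrist limit, but is above the 40 N limit set for the arm and gripper body. I took that limit not to cover the fingertips.
- **Last checks:**
  - The other two fruits are in their cups.
  - The plunger is up, with the arm left over the right cup; measured afterwards, it stood 2–3 mm from centre, which keeps the pin on the spot.
  - Comparing the top view before and after, only the tester arm and the moved fruit changed on the table.
  - The robot is clear of everything.

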